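Refit the battery hold-down bar in a snap-shut case

ROBOT

A 6-joint arm with a two-finger parallel gripper is mounted at the origin on a cart in front of the work surface, level with it; the furniture and walls round the work are solid. World frame = base frame: x ahead of the robot, y to its left, z up, the work surface at z = 0. Lengths are in m, angles in rad, forces in N, time in s.
With the tool pointing down it reaches from about 0.325 to 0.75 m from the base axis. Payload 7.6 kg.
Tool frame: the origin (TCP) lies at the very end of the fingers, on their centre line; the grasp point (between the pads) lies behind it (ctrl.grasp_offset is the z of the grasp point in the tool frame, in m); z points along the fingers, y is the line along which they close (so a half turn about z gives the same grasp; the last joint's range is limited). The gripper opens to 85 mm and grips with 20 to 120 N. Pads are 22 mm wide; open, the fingers measure 114 mm over their backs; the gripper's body (76 mm by 85 mm) begins 54 mm behind the grasp point. The pads swing forward as they close: fully open they stand 13 mm farther back than shut.
Start: joints at [-1.397, 0.052, 1.401, -0, 1.689, -0.07], TCP at [0.127, -0.509, 0.231] pointing down, gripper open.
Joint ranges: [-2.9, 2.9], [-0.91, 2.17], [0.12, 2.37], [-1.06, 4.2], [0.26, 2.73], [-2.93, 2.93]. Speed limits (rad/s): [2.57, 2.57, 3.01, 3.14, 3.14, 3.14].

INTERFACE

Orientations are given as a unit quaternion [x, y, z, w].
In Python, from workcell import ctrl, grip, optics, job gives the robot as it stands. Calls block until the motion is done:
- ctrl.goto(position, orientation): joint-space move of the TCP to a pose.
- ctrl.move_l(position, rot=None, speed=0.15, contact_N=None): straight line of the TCP; rot=None keeps the orientation; speed is the mean speed in m/s. With contact_N (N) it stops when the force on the tool has changed by that much, and returns True; else False.
- ctrl.move_j(angles): joint-space move.
- grip(opening, newtons=None): finger opening in m; newtons is the grip in N (None keeps the last); returns when the fingers have stopped.
- ctrl.sleep(seconds).
- ctrl.solve_ik(position, orientation): joint angles nearest the present ones, or None.
- optics.snapshot(name): name is "side" or "top"; returns a dict with "frame" (480x640x3 uint8, red, green, blue), "z_map" (480x640 float32, m along the optical axis (not along the pixel's ray), 0 where there is no reading), "mtx" (3x3 intrinsics, pixels), "rvec" (rotation vector, rad) and "tvec" (3), from world to camera coordinates, as OpenCV has them. Camera axes: x right, y down, z forward; pixel columns grow to the right and rows downward; lengths in m; the calibration is good to about 2 mm. A picture is of the moment at which its call begins.
A pose or a line that the arm cannot do raises ctrl.MotionError and nothing moves.
- job.close_job(): hands the job in; it is judged then, once.
Trained networks look in a picture, given as the dict that the camera call returned (one of the last four; its "shot" number tells which), for a name from the list of things; names that differ only in an ending like _2 or _b are one class to them, and where a whole thing is asked for, a point or a joint stands for the part that bears it (a point fixed in the world has none). Each returns a list of dicts, best first, with "confidence" (0 to 1); they miss things now and then, are a little off and sometimes report something else, mostly with a low value. They report only what shows in the picture. A call takes as long as a camera call.
- optics.look_for(picture, name): "point" ([column, row] as shares, 0 to 1, of the picture: columns of its width, rows of its height, amid what is visible of it).
- optics.regions_of(picture, name): "mask" (480x640 bool, what is visible of it) and "point" ([column, row] as shares, 0 to 1, of the picture: columns of its width, rows of its height, amid what is visible of it).
- optics.place_of(picture, name): "point" ([column, row] as shares, 0 to 1, of the picture: columns of its width, rows of its height: a listed point, or the origin of a listed thing).
Readings, each from a call of its own:
- ctrl.current_time(): time.
- ctrl.current_joints(): joint angles.
- ctrl.current_dq(): joint speeds.
- ctrl.current_joint_efforts(): joint torques, N m.
- ctrl.current_position(): TCP position.
- ctrl.current_eef_rot(): TCP orientation.
- ctrl.current_ft_force(): force on the tool from outside, world axes, zero at the start.
- ctrl.current_torque(): the same for the moment, N m.
- ctrl.current_width(): finger opening in m.
- ctrl.current_finger_force(): force on a finger pad.
Only numpy, scipy, OpenCV 4.12 (cv2) and the standard library are available. Lean on these libraries where they do the work, as an engineer would, in place of code of your own. Each camera call takes 0.05 s, during which the arm holds its last target. There are 200 camera calls.

TASK

The standby-battery case was shut without its hold-down bar. Lever its snap-shut cover up at the pry notch with the blade of the screwdriver, swing the cover right back until it stands open, and lay the screwdriver on the counter. Then lay the steel bar flat across the battery, down in its two forked supports, and press the cover shut until it snaps, leaving the other things on the counter where they are.

Things in the scene. Friction and masses are not known exactly. Their poses are not given: they have to be found in the camera images.
- case: white plastic battery case screwed to the counter; 150 mm (own x) by 190 mm (own y), rim 98 mm high, 103 mm with the cover shut. Origin: middle of its underside; z up. Front, with the pry notch, faces own -x; hinge along its back (+x) edge. Walls 4 mm. In it lies a battery 84 x 146 mm, top at z = 78 mm; nothing inside reaches above z = 90.6 mm.
- notch (a point): middle of the pry notch, at the outer face of the front wall (case x = -75 mm, y = 0, z = 93.5 mm); axes as the case. A gap 26 mm wide through the 4 mm wall, from its sill at z = 89 mm to the shut cover's underside at 98 mm; the sill's outer edge is the fulcrum. The blade can go 30 mm in. Levering with 25 mm in, the handle's end meets the counter at 0.5 rad.
- cover (a joint): white flat cover, 150 x 190 x 5 mm, 0.2 kg, no handle. 0 = snapped shut; opens to 1.75 rad (upright at 1.57). Stiff hinge (0.22 N m): stays where it is left. Two spring balls in the front wall hold it shut: prising takes about 10 N at the front edge until that is 3 mm up (0.02 rad); pressing shut takes as much. A bar not down in its forks blocks it.
- cover_lip (a point): on the cover: middle of its front edge, at the underside, over the notch when shut; 152 mm from the hinge axis; x axis towards the hinge, z out of the cover's top. A rubber pad 40 x 14 x 6 mm sits under the cover's middle, 57 to 97 mm from the hinge
- cover_hinge (a point): point on the hinge axis, middle of the case's back edge: case x = +77 mm, z = 99 mm; the axis is the case's own y
- screwdriver: flat-blade screwdriver, 209 mm long, 70 g, lying on the counter. Origin under its middle, z up as it lies. Handle from y = +4 to +104 mm, 28 mm wide, z = 1 to 33 mm; 6 mm round shank towards -y, its axis sinking from z = 11 mm at the handle to 3 mm at y = -95 mm (0.08 rad); the last 9 mm is the blade, 6 mm wide, 3 mm thick (z = 1 to 4 mm)
- blade_tip (a point): middle of the end of the screwdriver's blade (0, -104, 2.5 mm on the screwdriver); axes as the screwdriver
- bar: steel hold-down bar, a pressed channel 120 x 20 x 10 mm, 90 g, lying flat on the counter, closed side up. Origin: middle of its underside; x along its length, z up
- bar_seat (a point): where the origin of the seated bar belongs: case x = 0, y = 0, z = 80 mm; x along the seated bar (case x), either end first. At each end a grey forked support: floor at z = 80 mm from |x| = 45 to 63.7 mm, where an end stop begins; cheeks 24 mm apart with rounded tops at z = 90.6 mm. The battery's top is 2 mm below the bar
- tape: bystander: roll of black tape, 67 mm across, 19 mm high, lying flat; origin under its middle
- reel: bystander: reel of solder with blue flanges, 53 mm across, 28 mm high, standing on its flange; origin under its middle
- jar: bystander: white screw jar with red cap, 58 mm across, 66 mm high; origin under its middle
- cutters: bystander: pliers with red handles, 186 mm long, lying flat; origin under the middle

How it is judged:
By the outcome, as a careful person would: the job done as asked, in the order asked, and still so for the second after the job is handed in, with the robot touching nothing.
It also fails if it takes over 64 s, if anything falls off the work surface, if the arm or the gripper's body presses on something with over 40 N, if the wrist force passes 120 N, or if a joint passes its speed limit or range.

## Working session

There is one attempt and no reset: what is moved stays moved. The work goes in short steps, each a Python script; the robot and the scene stay as the last script left them, time stands still between calls to the robot, and variables do not carry over. Pictures are saved under pics/ and viewed, at most 13 in all, crops included, and the job is handed in when it is done.

```bash
ls; mkdir -p pics
cat > h.py <<'E'
import numpy as np, cv2, json
from scipy.spatial.transform import Rotation as R
from workcell import ctrl, grip, optics, job
def cam(s):
    Rm=cv2.Rodrigues(np.array(s["rvec"],float))[0]; return np.array(s["mtx"]),Rm,np.array(s["tvec"],float).ravel()
def unproj(s,u,v,z):  # depth z
    K,Rm,t=cam(s); return Rm.T@(np.linalg.inv(K)@np.array([u,v,1])*z-t)
def cloud(s,mask=None):
    K,Rm,t=cam(s); Z=s["z_map"]; m=Z>0
    if mask is not None: m&=mask
    v,u=np.nonzero(m); z=Z[v,u]
    P=np.linalg.inv(K)@np.stack([u*z,v*z,z]); return (Rm.T@(P-t[:,None])).T
def ray_at(s,u,v,zw):
    K,Rm,t=cam(s); c=-Rm.T@t; d=Rm.T@np.linalg.inv(K)@np.array([u,v,1.]); return c+d*(zw-c[2])/d[2]
def tri(s1,p1,s2,p2):
    A=[];b=[]
    for s,(u,v) in((s1,p1),(s2,p2)):
        K,Rm,t=cam(s);c=-Rm.T@t;d=Rm.T@np.linalg.inv(K)@np.array([u,v,1.]);d/=np.linalg.norm(d);M=np.eye(3)-np.outer(d,d);A.append(M);b.append(M@c)
    x=np.linalg.solve(A[0]+A[1],b[0]+b[1]); return x,[float(np.linalg.norm(M@x-bb)) for M,bb in zip(A,b)]
def save(s,n): cv2.imwrite("pics/"+n+".png",s["frame"][:,:,::-1])
E
python3 - <<'E'
from h import *
S={n:optics.snapshot(n) for n in("top","side")}
for n,s in S.items():
    save(s,n+"0"); K,Rm,t=cam(s); print(n,K[0,0],K[0,2],K[1,2],"cam",-Rm.T@t,"fwd",Rm[2])
px={}
for o in ["case","notch","cover_lip","cover_hinge","screwdriver","blade_tip","bar","bar_seat","tape","reel","jar","cutters"]:
    for n,s in S.items():
        r=optics.place_of(s,o)
        for d in r[:2]:
            p=np.array(d["point"])*[640,480]; print(o,n,p.round(1),round(d["confidence"],2))
        if r: px[o,n]=np.array(r[0]["point"])*[640,480]
    if (o,"top") in px and (o,"side") in px:
        x,e=tri(S["top"],px[o,"top"],S["side"],px[o,"side"]); print("  3D",x.round(4),np.round(e,4))
print(ctrl.current_time(),ctrl.grasp_offset)
E
```

```text
pics
workcell.py
top 551.7346693399628 326.7670497286017 240.01946746872898 cam [0.33925659 0.10435427 1.28898637] fwd [ 0.12642805 -0.00741181 -0.99194809]
side 616.196438820507 325.8257874645702 237.5916236113227 cam [0.55685125 1.44984455 0.97174598] fwd [-0.03250642 -0.84598315 -0.53221785]
case top [425.7 203.7] 0.98
case side [291.4 231.6] 0.74
case side [338.2 297.8] 0.38
  3D [ 0.5986 -0.1397 -0.0042] [0.0013 0.0013]
notch top [403. 194.] 0.65
notch side [290.3 213.8] 0.94
notch side [294.8 208.5] 0.39
  3D [ 0.5983 -0.0702  0.0979] [0.0009 0.0009]
cover_lip top [401.2 193.9] 0.6
cover_lip side [291.3 215. ] 0.67
  3D [ 0.597  -0.0662  0.0967] [0.0008 0.0008]
cover_hinge top [470.  195.4] 0.67
cover_hinge side [290.8 187.5] 0.75
  3D [ 0.5974 -0.216   0.1059] [0.0011 0.0011]
screwdriver top [287.6 254.8] 0.86
screwdriver side [336.1 298. ] 0.57
  3D [ 0.4748  0.1855 -0.0104] [0.0074 0.0074]
blade_tip top [328.5 250. ] 0.97
blade_tip top [469.  197.9] 0.36
blade_tip side [331.8 271.1] 0.75
blade_tip side [291.  229.2] 0.64
  3D [0.484  0.0895 0.0076] [0.0048 0.0048]
bar top [303.8 202. ] 0.86
bar side [293.4 289.3] 0.49
  3D [ 0.5932  0.1515 -0.0026] [0.0006 0.0006]
bar_seat top [433.4 202.1] 0.74
bar_seat top [202.1 300.9] 0.22
bar_seat side [296.5 207.1] 0.85
  3D [ 0.5833 -0.1405  0.0803] [0.0013 0.0013]
tape top [324.1 271.4] 0.98
tape side [357.2 278.3] 0.64
  3D [ 0.4253  0.0999 -0.0093] [0.0049 0.0049]
reel top [176.4 233.8] 0.92
reel top [463.2 297.1] 0.41
reel side [330.3 368.3] 0.8
  3D [ 5.095e-01  4.488e-01 -5.000e-04] [0. 0.]
jar top [462.5 296.3] 0.64
jar top [304.2 203.6] 0.21
cutters top [198.  300.4] 0.78
cutters side [397.6 347.8] 0.7
  3D [0.3533 0.3899 0.0004] [0.0019 0.0019]
1.3 -0.0187
```

View pics/top0.png

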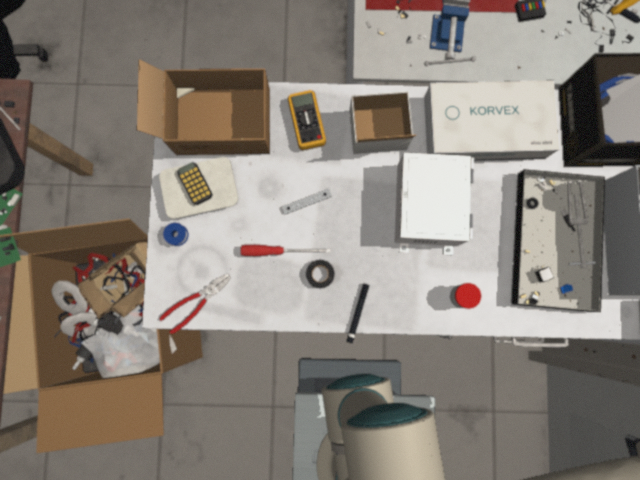

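View pics/side0.png

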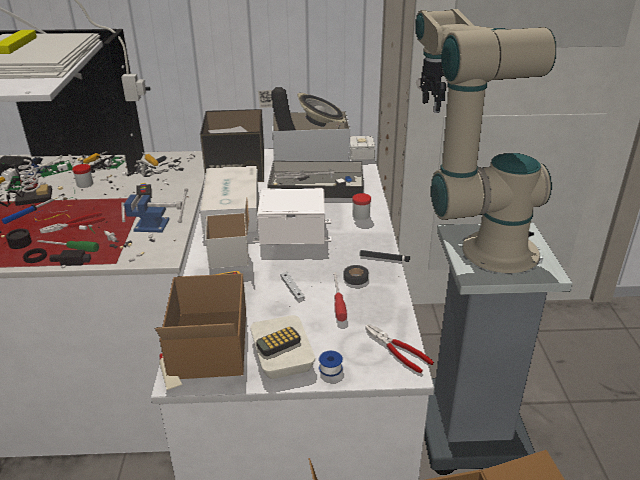

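Run:
```python
from h import *
S={n:optics.snapshot(n) for n in("top","side")}
for n,s in S.items():
  P=cloud(s); print(n,"table z med",np.median(P[(abs(P[:,2])<.02),2]))
  for o in ["case","screwdriver","bar"]:
    r=optics.regions_of(s,o)
    if not r: print(o,n,'none');continue
    m=r[0]["mask"]; Q=cloud(s,m); print(n,o,round(r[0]["confidence"],2),m.sum(),"zpct",np.percentile(Q[:,2],[5,50,95]).round(4))
    zt={"case":.103,"screwdriver":.02,"bar":.01}[o]
    if o=="case": Q=Q[abs(Q[:,2]-.103)<.006]
    # pixel rect on plane zt
    if n=="top":
      q=Q[:,:2].astype(np.float32); 
      v,u=np.nonzero(m)
      if o!="case": q=np.array([ray_at(s,a,b,zt)[:2] for a,b in zip(u,v)],np.float32)
      print("   rect",cv2.minAreaRect(q), "mean",q.mean(0), "medz",np.median(Q[:,2]))
      w=np.linalg.eigh(np.cov(q.T)); print("   principal angle",np.degrees(np.arctan2(w[1][1,1],w[1][0,1])))
```

```text
top table z med 9.079998330864604e-05
top case 0.67 6988 zpct [0.0185 0.1032 0.1076]
   rect ((0.5930236577987671, -0.14339324831962585), (0.15924721956253052, 0.19104261696338654), 88.22021484375) mean [ 0.5914246  -0.14174798] medz 0.10379483244217674
   principal angle 177.4518498280304
top screwdriver 0.66 478 zpct [0.0017 0.0236 0.0312]
   rect ((0.4717286229133606, 0.24501989781856537), (0.03250676020979881, 0.10391096025705338), 1.4151332378387451) mean [0.47208804 0.25130028] medz 0.023573934318090718
   principal angle 90.67587823887052
top bar 0.76 481 zpct [0.0005 0.009  0.0137]
   rect ((0.5925942063331604, 0.14543524384498596), (0.023258037865161896, 0.12126472592353821), 22.393699645996094) mean [0.5923931  0.14537157] medz 0.009047254813149051
   principal angle 112.51723337587076
side table z med 0.0006689893078801914
side case 0.74 3901 zpct [0.003  0.0863 0.107 ]
side screwdriver 0.83 373 zpct [-0.0003  0.0214  0.0306]
side bar 0.8 249 zpct [0.0031 0.0093 0.013 ]
```

The top view shows the case at (437,197) with its front to the left and its hinge to the right. The red driver handle runs from (241,250) to (283,251), with its tip at (328,250). The bar is at (305,202). The side view agrees: the notch is the dark spot at (291,214), and the black rod at (358,312) is scenery. Next I'll refine the case and driver poses.

Run:
```python
from h import *
T=optics.snapshot("top");Sd=optics.snapshot("side")
for s in (T,Sd):
  P=cloud(s)
  Q=P[(abs(P[:,2]-.103)<.004)&(abs(P[:,0]-.593)<.13)&(abs(P[:,1]+.143)<.12)]
  # keep largest grid component
  H,xe,ye=np.histogram2d(Q[:,0],Q[:,1],bins=[np.arange(.46,.74,.003),np.arange(-.27,-.02,.003)])
  M=cv2.morphologyEx((H>0).astype(np.uint8),cv2.MORPH_CLOSE,np.ones((3,3)))
  M=cv2.morphologyEx(M,cv2.MORPH_OPEN,np.ones((5,5)))
  n,l,st,_=cv2.connectedComponentsWithStats(M); k=1+st[1:,4].argmax()
  i=np.clip(np.digitize(Q[:,0],xe)-1,0,M.shape[0]-1);j=np.clip(np.digitize(Q[:,1],ye)-1,0,M.shape[1]-1)
  q=Q[l[i,j]==k]; print("case rect",cv2.minAreaRect(q[:,:2].astype(np.float32)),"z",np.median(q[:,2]),len(q))
  # edge fits
  for name,ax,sg in(("front y+",1,1),("back y-",1,-1),("x+",0,1),("x-",0,-1)):
    o=1-ax; bins=np.arange(q[:,o].min()+.02,q[:,o].max()-.02,.004); e=[]
    for b in bins:
      w=q[(q[:,o]>=b)&(q[:,o]<b+.004)]
      if len(w)>3: e.append((b+.002,(sg*w[:,ax]).max()*sg))
    e=np.array(e); c=np.polyfit(e[:,0],e[:,1],1); print("  ",name,"slope",c[0].round(4),"at mid",np.polyval(c,{0:-.143,1:.593}[ax] if False else (.593 if o==0 else -.143)).round(4))
# obstacles near the case
P=cloud(T)
for lab,b in(("behind case",(.45,.72,-.33,-.235)),("far x",(.70,.85,-.3,0)),("front",(.5,.7,-.06,.08)),("rightbox",(.4,.75,-.5,-.3))):
  w=P[(P[:,0]>b[0])&(P[:,0]<b[1])&(P[:,1]>b[2])&(P[:,1]<b[3])]; print(lab,"z pct50,95,max",np.percentile(w[:,2],[50,95,100]).round(3))
# driver
r=optics.regions_of(T,"blade_tip"); 
for d in r[:1]: print("tipmask",d["mask"].sum(),d["confidence"])
tip=ray_at(T,*(np.array(optics.place_of(T,"blade_tip")[0]["point"])*[640,480]),.0025); print("tip top",tip)
# handle: red pixels
f=T["frame"].astype(int); red=((f[:,:,0]-f[:,:,1])>70); m=np.zeros_like(red); m[235:265,235:290]=red[235:265,235:290]
v,u=np.nonzero(m); q=np.array([ray_at(T,a,b,.017)[:2] for a,b in zip(u,v)]); print("handle n",len(q),q.mean(0),q.min(0),q.max(0)); Q=cloud(T,m); print("handle z max/med",np.percentile(Q[:,2],[50,90]))
fs=Sd["frame"].astype(int); reds=((fs[:,:,0]-fs[:,:,1])>70); m2=np.zeros_like(reds); m2[282:325,328:352]=reds[282:325,328:352]; Q=cloud(Sd,m2); print("side handle",m2.sum(),Q.mean(0),Q.min(0),Q.max(0))
crop=np.hstack([cv2.resize(T["frame"][140:280,230:490],None,fx=3,fy=3,interpolation=cv2.INTER_CUBIC)])
cv2.imwrite("pics/c1.png",crop[:,:,::-1])
print(ctrl.current_time())
```

```text
case rect ((0.5927215218544006, -0.14380043745040894), (0.15719148516654968, 0.19053760170936584), 88.27386474609375) z 0.1036223618832656 5233
   front y+ slope -0.0272 at mid -0.0664
   back y- slope -0.0317 at mid -0.2179
   x+ slope 0.0299 at mid 0.6865
   x- slope 0.0235 at mid 0.4986
case rect ((0.5972201228141785, -0.1399122029542923), (0.16017958521842957, 0.1889350861310959), 88.66142272949219) z 0.10400963063840364 1444
   front y+ slope -0.0285 at mid -0.0642
   back y- slope -0.0174 at mid -0.2117
   x+ slope 0.0079 at mid 0.6874
   x- slope 0.0008 at mid 0.5083
behind case z pct50,95,max [-0.     0.08   0.088]
far x z pct50,95,max [0.079 0.087 0.15 ]
front z pct50,95,max [-0.001  0.004  0.009]
rightbox z pct50,95,max [0.003 0.115 0.188]
tipmask 487 0.67
tip top [0.47895102 0.08212109 0.0025    ]
handle n 365 [0.47457928 0.24925051] [0.46211863 0.19783834] [0.48584713 0.29310754]
handle z max/med [0.02511576 0.03025575]
side handle 220 [0.47738452 0.26203254 0.02455397] [0.46504429 0.20372267 0.00608858] [0.48888453 0.3008552  0.03431546]
1.9
```

View pics/c1.png

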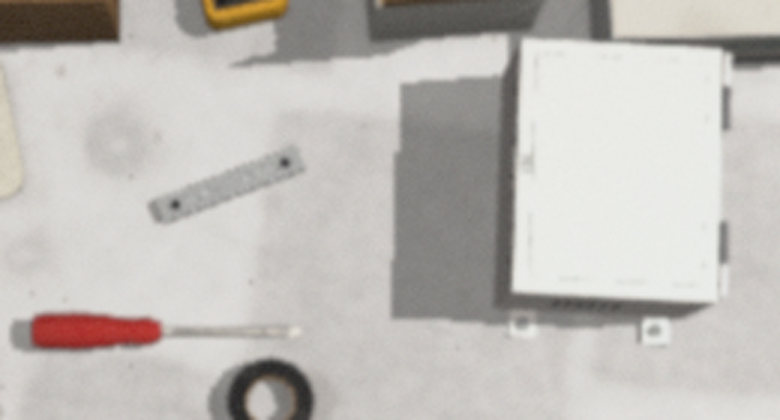

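```bash
cat >> h.py <<'E'
YC=-np.pi/2-0.027          # case yaw
cx=np.array([np.cos(YC),np.sin(YC),0]); cy=np.array([-np.sin(YC),np.cos(YC),0]); ez=np.array([0,0,1.])
def frame(close):          # tool down, closing along given horizontal direction
    y=np.array([close[0],close[1],0]);y/=np.linalg.norm(y); z=-ez
    return np.column_stack([np.cross(y,z),y,z])
def quat(M): return R.from_matrix(M).as_quat()
def best(p,close):         # pick half turn with j6 nearest the middle
    c=[]
    for s in(1,-1):
        q=ctrl.solve_ik(p,quat(frame(s*np.array(close))))
        if q is not None: c.append((abs(q[5]),s))
    return frame(min(c)[1]*np.array(close))
def P(s,p): return np.array(s["point"])*[640,480]
def locate(name,lo=0.3):
    a=optics.snapshot("top");b=optics.snapshot("side"); ra=optics.place_of(a,name);rb=optics.place_of(b,name)
    if not ra or not rb: return None,a,b,ra,rb
    return tri(a,P(ra[0],0),b,P(rb[0],0)),a,b,ra,rb
E
python3 - <<'E'
from h import *
tip=np.array([.479,.084,.0025]); hd=np.array([.4755,.245]); d=hd-tip[:2]; d/=np.linalg.norm(d)
g=tip[:2]+d*.156; close=[d[1],-d[0]]
M=best([g[0],g[1],.1],close); q=quat(M)
grip(.06,80); ctrl.goto([g[0],g[1],.09],q); ctrl.move_l([g[0],g[1],.004],speed=.12,contact_N=8)
print("tcp",ctrl.current_position(), ctrl.current_joints())
grip(0,90); print("width",ctrl.current_width(),ctrl.current_finger_force())
tcp=np.array(ctrl.current_position()); Mt=R.from_quat(ctrl.current_eef_rot()).as_matrix()
tv=Mt.T@(tip-tcp); dv=Mt.T@np.array([d[0],d[1],0]) # handle direction, lying
json.dump(dict(tv=tv.tolist(),M0=Mt.tolist(),d=d.tolist()),open("drv.json","w"))
ctrl.move_l([g[0],g[1],.12],speed=.2)
# rotate to case yaw, shank level
yaw=np.arctan2(-cx[1],-cx[0])-np.arctan2(d[1],d[0])
Rn=R.from_rotvec(yaw*ez).as_matrix()@Mt
Rl=R.from_rotvec(.08*(-cy)).as_matrix() # trial sign
h=Rl@(-cx); print("handle dir z (want<0)",h[2],"yaw",yaw)
Rn=Rl@Rn
notch=np.array([.5955,-.0668,.0935]); pre=notch-cx*.035; pre[2]=.0935
t=pre-Rn@tv; ctrl.goto(t+[0,0,.04],quat(Rn)); ctrl.move_l(t)
print("want tip",pre,"t",ctrl.current_time(),"w",ctrl.current_width())
r,a,b,ra,rb=locate("blade_tip"); print("tip",r,[x["confidence"] for x in ra],[x["confidence"] for x in rb])
for n in("notch","cover_lip"):
  x=optics.place_of(a,n);y=optics.place_of(b,n); print(n,x[:1],y[:1], tri(a,P(x[0],0),b,P(y[0],0)) if x and y else "")
print([P(x,0) for x in ra],[P(x,0) for x in rb])
im=np.hstack([cv2.resize(a["frame"][150:270,300:420],(400,400),interpolation=cv2.INTER_CUBIC),cv2.resize(b["frame"][170:290,240:360],(400,400),interpolation=cv2.INTER_CUBIC)])
cv2.imwrite("pics/pre.png",im[:,:,::-1])
E
```

```text
tcp [0.47621135 0.24016415 0.00483739] [ 3.97865754e-01  2.76645043e-01  1.62277454e+00 -1.49464962e-05
  1.24073284e+00  3.76220241e-01]
width 0.023677857497625836 88.41243134065508
handle dir z (want<0) -0.07991469396917268 yaw -0.0487357068417924
want tip [ 0.59644489 -0.03181276  0.0935    ] t 8.375 w 0.023529795237442207
tip None [0.75, 0.72] []
notch [{'point': [0.735, 0.4146], 'confidence': 0.66}] [{'point': [0.4505, 0.4473], 'confidence': 0.85}] (array([ 0.61115475, -0.24695177, -0.00638299]), [0.0007493560927902254, 0.0007493560927902343])
cover_lip [{'point': [0.623, 0.4069], 'confidence': 0.7}] [{'point': [0.4541, 0.4517], 'confidence': 0.82}] (array([ 0.59684106, -0.06153034,  0.09281442]), [0.0015205348387114365, 0.0015205348387114382])
[array([385.728, 194.496]), array([402.176, 192.48 ])] []
```

View pics/pre.png

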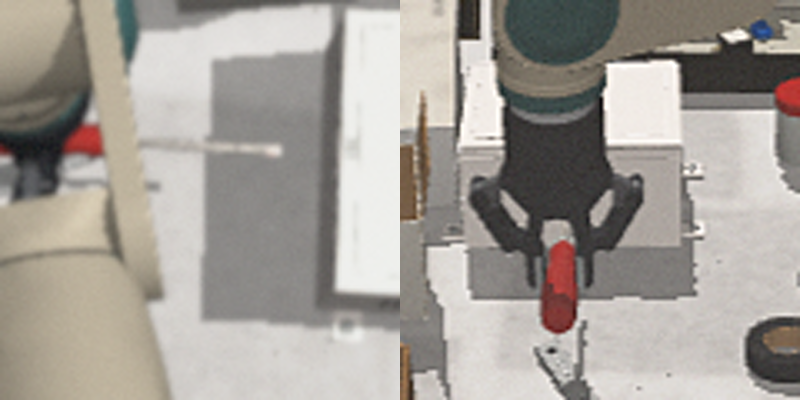

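The left crop (top view) shows the tip at about (384,195) full-frame, in line with the notch and short of the front edge. The right crop (side view) shows the handle held level-ish, with the gripper hiding the tip. I'll use the top depth to check the blade's height.

Run:
```python
from h import *
A=[]
for k in range(4):
  s=optics.snapshot("top"); A.append(s["z_map"])
z=np.array(A); z[z==0]=np.nan; zm=np.nanmedian(z,0); s["z_map"]=np.nan_to_num(zm).astype(np.float32)
for u in range(340,390,3):
  c=[unproj(s,u,v,zm[v,u]) for v in range(184,203) if zm[v,u]>0]
  c=[x for x in c if .07<x[2]<.12 ]
  if c: m=max(c,key=lambda x:x[2]); print(u,np.round(m,4),len(c),np.round(np.mean(c,0),4))
print(ray_at(s,385.7,194.5,.0935))
Q=cloud(s); Q=Q[(abs(Q[:,0]-.595)<.07)&(abs(Q[:,1]+.14)<.05)]; print("cover z",np.median(Q[:,2]))
```

```text
343 [0.5968 0.0621 0.0953] 2 [0.598  0.0621 0.095 ]
346 [0.597  0.0555 0.0953] 3 [0.5971 0.0555 0.0949]
349 [0.5991 0.0489 0.0964] 3 [0.5972 0.0488 0.0951]
352 [0.595  0.0422 0.0956] 3 [0.5974 0.0422 0.0949]
355 [0.597  0.0357 0.0974] 3 [0.5974 0.0356 0.0956]
358 [0.5971 0.0292 0.0979] 2 [0.5963 0.0291 0.0965]
361 [0.5976 0.0224 0.0964] 2 [0.5965 0.0224 0.0962]
364 [0.5953 0.0159 0.0975] 3 [0.5955 0.0158 0.0966]
367 [0.5958 0.0091 0.0958] 3 [0.596  0.009  0.0947]
370 [0.5956 0.0027 0.0975] 3 [0.596  0.0025 0.0956]
373 [ 0.5957 -0.0039  0.0978] 3 [ 0.596  -0.0041  0.0964]
376 [ 0.5961 -0.0106  0.0969] 2 [ 0.595  -0.0106  0.0969]
379 [ 0.5954 -0.0168  0.1007] 2 [ 0.5948 -0.0171  0.0986]
382 [ 0.5946 -0.0241  0.0947] 3 [ 0.5948 -0.0242  0.0939]
[ 0.59623686 -0.03241332  0.0935    ]
cover z 0.10424830982543222
```

Run:
```python
from h import *
p=np.array(ctrl.current_position()); M=R.from_quat(ctrl.current_eef_rot()).as_matrix()
hit=ctrl.move_l(p+cx*(.035+.026),speed=.06,contact_N=10); p=np.array(ctrl.current_position()); print("hit",hit,p,ctrl.current_ft_force())
F=np.array([.5955,-.0668,.0895]); f0=np.array(ctrl.current_ft_force())
try:
  for a in (.1,.2,.28,.35,.42):
    Ra=R.from_rotvec(-a*cy).as_matrix(); h=ctrl.move_l(F+Ra@(p-F),rot=quat(Ra@M),speed=.05,contact_N=30)
    print(a,h,np.round(np.array(ctrl.current_ft_force())-f0,1),np.round(ctrl.current_torque(),2),np.round(ctrl.current_position(),4))
    if h: break
except ctrl.MotionError as e: print(e)
s=optics.snapshot("top"); Q=cloud(s); Q=Q[(Q[:,0]>.515)&(Q[:,0]<.675)&(Q[:,1]<-.075)&(Q[:,1]>-.21)&(Q[:,2]>.09)]
print("cover slope", np.polyfit(Q[:,1],Q[:,2],1), ctrl.current_time(),ctrl.current_width())
save(s,"lev");
```

```text
hit False [0.59960414 0.06345162 0.0837618 ] [ 0.10104081  0.19692993 -1.43825253]
0.1 False [0.8 1.2 0.6] [ 0.09 -0.01  0.02] [0.5995 0.0628 0.0706]
0.2 False [-0.3  0.6  0.4] [ 0.31  0.   -0.01] [0.5996 0.0599 0.0582]
0.28 False [-1.4  0.5 -0.3] [ 0.58  0.08 -0.09] [0.5995 0.0569 0.0482]
0.35 False [ 0.3 -2.8  1.1] [0.13 0.02 0.08] [0.5996 0.0532 0.0399]
0.42 False [-1.1  0.1  8.5] [ 0.12  0.14 -0.16] [0.6006 0.0502 0.0337]
cover slope [0.01198622 0.10660031] 12.0333 0.023713001798442913
```

Run:
```python
from h import *
s=optics.snapshot("top");b=optics.snapshot("side")
zs=[optics.snapshot("top")["z_map"] for _ in range(4)]+[s["z_map"]]
s["z_map"]=np.median(zs,0).astype(np.float32); Q=cloud(s)
for y in np.arange(-.21,-.06,.02):
  w=Q[(Q[:,0]>.64)&(Q[:,0]<.675)&(abs(Q[:,1]-y)<.006)&(Q[:,2]>.09)]; print(round(y,3),len(w),np.median(w[:,2]).round(4))
for y in np.arange(-.06,.12,.01):
  w=Q[(abs(Q[:,0]-.597)<.008)&(abs(Q[:,1]-y)<.005)&(Q[:,2]>.02)]; print("drv",round(y,3),len(w),np.percentile(w[:,2],80).round(4) if len(w) else "")
im=np.hstack([cv2.resize(s["frame"][140:280,310:450],(400,400),interpolation=cv2.INTER_CUBIC),cv2.resize(b["frame"][170:310,230:370],(400,400),interpolation=cv2.INTER_CUBIC)])
cv2.imwrite("pics/lev2.png",im[:,:,::-1])
```

```text
-0.21 81 0.1034
-0.19 79 0.1045
-0.17 78 0.1048
-0.15 80 0.1051
-0.13 81 0.1051
-0.11 77 0.1053
-0.09 83 0.1058
-0.07 77 0.1035
drv -0.06 15 0.0934
drv -0.05 15 0.0875
drv -0.04 12 0.0835
drv -0.03 15 0.0805
drv -0.02 15 0.0753
drv -0.01 12 0.0698
drv 0.0 12 0.0681
drv 0.01 13 0.0629
drv 0.02 35 0.0639
drv 0.03 28 0.0636
drv 0.04 35 0.0589
drv 0.05 28 0.055
drv 0.06 26 0.0533
drv 0.07 9 0.0712
drv 0.08 29 0.17
drv 0.09 40 0.1882
drv 0.1 32 0.2026
drv 0.11 29 0.2884
```

View pics/lev2.png

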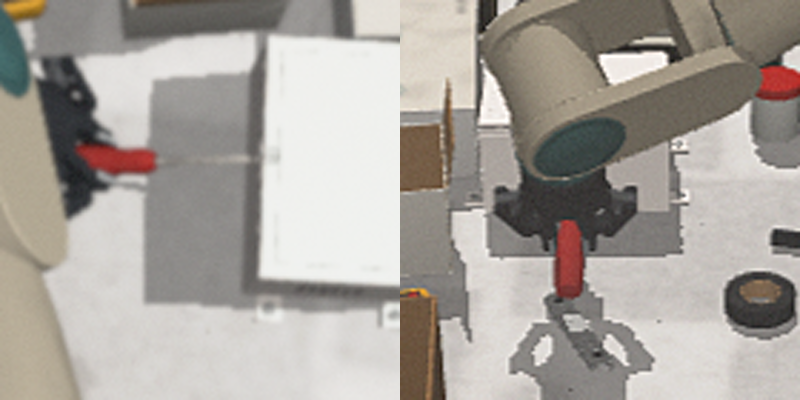

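The left crop shows the blade under the cover's front edge at about (403,195). The right crop shows the handle end down at the counter, close to the bar. The torque peaked and then fell, which suggests the snap released. I'll test that with a small, force-limited lift.

```bash
cat >> h.py <<'E'
def cover_angle(n=2,side=1):
    s=optics.snapshot("top"); s["z_map"]=np.median([s["z_map"]]+[optics.snapshot("top")["z_map"] for _ in range(n)],0).astype(np.float32); Q=cloud(s)
    Q=Q[(Q[:,0]>.63)&(Q[:,0]<.675)&(Q[:,1]<-.06)&(Q[:,1]>-.212)&(Q[:,2]>.09)&(Q[:,2]<.27)]
    return np.arctan(np.polyfit(Q[:,1],Q[:,2],1)[0]),s
E
python3 - <<'E'
from h import *
p=np.array(ctrl.current_position()); f0=np.array(ctrl.current_ft_force())
for dz in(.004,.008,.014):
  h=ctrl.move_l(p+[0,0,dz]+cx*.002,speed=.04,contact_N=14); print(dz,h,np.round(np.array(ctrl.current_ft_force())-f0,1),np.round(ctrl.current_torque(),2),np.round(cover_angle()[0],4))
  if h:break
print(ctrl.current_time())
E
```

```text
0.004 True [ 0.7 -2.6 -7.9] [ 0.32 -0.05  0.02] 0.0062
12.6917
```

Run:
```python
from h import *
p=np.array(ctrl.current_position()); print(p)
for dz in(.004,.008,.014,.02):
  h=ctrl.move_l(p+[0,0,dz],speed=.04,contact_N=14); print(dz,h,np.round(np.array(ctrl.current_ft_force()),1),np.round(ctrl.current_torque(),2),np.round(cover_angle()[0],4),np.round(ctrl.current_position(),4))
  if h:break
print(ctrl.current_time())
```

```text
[0.59931058 0.04949493 0.03401769]
0.004 False [ 0.8  2.8 -5.5] [ 1.55 -0.09  0.09] 0.006 [0.5989 0.0502 0.0373]
0.008 False [ 1.8  4.7 -6.7] [ 1.92 -0.21  0.31] 0.0042 [0.5993 0.05   0.0417]
0.014 False [-0.7  2.6 -5.1] [ 1.38 -0.05 -0.12] 0.005 [0.5992 0.0492 0.0479]
0.02 False [ 0.8  0.5 -4.7] [ 1.07 -0.07  0.16] 0.0059 [0.5996 0.0492 0.0543]
14.4
```

Run:
```python
from h import *
a,s=cover_angle(4);b=optics.snapshot("side"); Q=cloud(s)
for y in np.arange(-.21,-.06,.02):
  w=Q[(Q[:,0]>.53)&(Q[:,0]<.675)&(abs(Q[:,1]-y)<.006)&(Q[:,2]>.09)]; print(round(y,3),np.median(w[:,2]).round(4),end="; ")
for y in np.arange(-.06,.03,.01):
  w=Q[(abs(Q[:,0]-.597)<.008)&(abs(Q[:,1]-y)<.005)&(Q[:,2]>.02)]; print("drv",round(y,3),len(w),np.percentile(w[:,2],80).round(4) if len(w) else "")
im=np.hstack([cv2.resize(s["frame"][160:230,370:440],(400,400),interpolation=cv2.INTER_CUBIC),cv2.resize(b["frame"][170:310,230:370],(400,400),interpolation=cv2.INTER_CUBIC)])
cv2.imwrite("pics/lev3.png",im[:,:,::-1])
```

```text
-0.21 0.103; -0.19 0.1046; -0.17 0.1047; -0.15 0.1051; -0.13 0.1053; -0.11 0.1055; -0.09 0.1058; -0.07 0.1045; drv -0.06 15 0.0935
drv -0.05 13 0.0902
drv -0.04 14 0.089
drv -0.03 15 0.0857
drv -0.02 12 0.083
drv -0.01 15 0.0811
drv 0.0 13 0.0783
drv 0.01 21 0.0773
drv 0.02 29 0.0789
```

View pics/lev3.png

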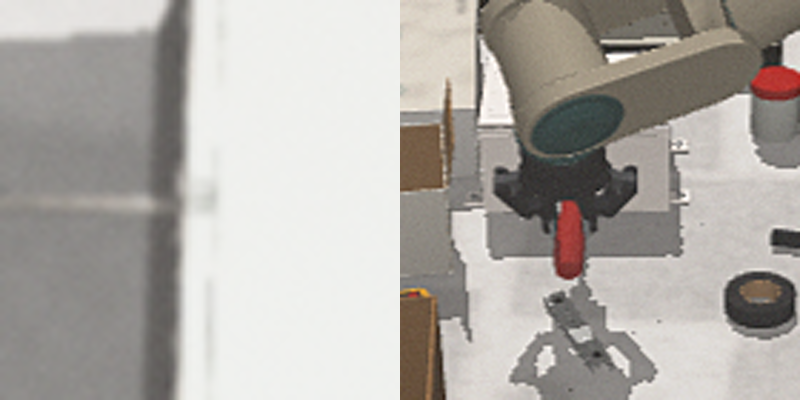

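The left crop shows the blade still under the lip at about (405,195), with the cover up only about 2 mm (0.012 rad), so it isn't past the balls. The driver has also pitched about 0.15 rad in the grip. I'll level the shank, grip harder, push in deeper and lever again.

```bash
cat >> h.py <<'E'
def prof(n=4):
    s=optics.snapshot("top"); s["z_map"]=np.median([s["z_map"]]+[optics.snapshot("top")["z_map"] for _ in range(n)],0).astype(np.float32); Q=cloud(s)
    w=Q[(Q[:,0]>.53)&(Q[:,0]<.675)&(Q[:,1]>-.2)&(Q[:,1]<-.08)&(Q[:,2]>.095)]; c=np.polyfit(w[:,1],w[:,2],1)[0] if len(w)>50 else np.nan
    w=Q[(abs(Q[:,0]-.597)<.008)&(Q[:,1]>-.06)&(Q[:,1]<.0)&(Q[:,2]>.03)]
    ys=np.arange(-.06,0,.006); zz=[(y,np.percentile(w[abs(w[:,1]-y)<.003,2],75)) for y in ys if (abs(w[:,1]-y)<.003).sum()>3]
    k=np.polyfit(*np.array(zz).T,1) if len(zz)>3 else (np.nan,0)
    return "cover slope %.4f shank slope %.3f top at wall %.4f"%(c,-k[0],np.polyval(k,-.0668)),s
E
python3 - <<'E'
from h import *
F=np.array([.5955,-.0668,.0895])
def rot(p,M,a): Ra=R.from_rotvec(-a*cy).as_matrix(); return F+Ra@(p-F),Ra@M
def st(l): print(l,np.round(ctrl.current_ft_force(),1),np.round(ctrl.current_torque(),2),np.round(ctrl.current_position(),4))
p=np.array(ctrl.current_position()); M=R.from_quat(ctrl.current_eef_rot()).as_matrix()
t,N=rot(p,M,-.22); ctrl.move_l(t,rot=quat(N),speed=.1); st("level"); grip(0,120)
print(prof(2)[0])
h=ctrl.move_l(t+cx*.012,speed=.03,contact_N=8); st("in %s"%h); p=np.array(ctrl.current_position()); print("extra",(p-t)@cx)
if h: ctrl.move_l(p-cx*.001,speed=.03); p=np.array(ctrl.current_position())
M=N
for a in (.15,.27,.34,.40):
    t,N=rot(p,M,a); h=ctrl.move_l(t,rot=quat(N),speed=.06,contact_N=25); st((a,h)); 
    if a>.3: print(prof(2)[0])
    if h: break
print(ctrl.current_time(),ctrl.current_width())
E
```

```text
level [ 0.8 -0.3 -2.3] [ 0.31 -0.01  0.03] [0.5995 0.0534 0.0806]
cover slope 0.0121 shank slope 0.094 top at wall 0.0992
in False [-0.4 -0.8 -2.7] [ 0.3  -0.02  0.01] [0.5992 0.0418 0.0803]
extra 0.01242008213869329
(0.15, False) [ 0.1 -2.3 -2.8] [ 0.49 -0.07  0.09] [0.5989 0.0392 0.0635]
(0.27, False) [ 0.7  2.9 -2.3] [ 1.04 -0.04 -0.03] [0.5989 0.0363 0.0514]
(0.34, False) [-0.5  0.9 -1.5] [ 0.84 -0.02 -0.02] [0.5988 0.0326 0.0445]
cover slope 0.0807 shank slope 0.412 top at wall 0.0961
(0.4, False) [-0.5  0.7 -1.2] [ 0.7  -0.02 -0.15] [0.5987 0.0296 0.0385]
cover slope 0.1015 shank slope 0.466 top at wall 0.0958
17.6583 0.02242988679554872
```

```bash
cat >> h.py <<'E'
HG=np.array([.5955,-.0668,.099])+cx*.152   # hinge axis point
def tip_in_tool(delta):    # driver rotated by delta about the closing axis through the grasp point
    D=json.load(open("drv.json")); tv=np.array(D["tv"]); M0=np.array(D["M0"]); d=np.array(D["d"]+[0])
    ax=np.cross(d,ez)      # rotating +about ax lifts handle
    g=np.array([0,0,ctrl.grasp_offset]); Rw=R.from_rotvec(delta*(M0.T@ax)).as_matrix(); return g+Rw@(tv-g)
E
python3 - <<'E'
from h import *
p=np.array(ctrl.current_position()); M=R.from_quat(ctrl.current_eef_rot()).as_matrix()
tv=tip_in_tool(.134); tip=p+M@tv; v=tip-HG; r=np.hypot(v@-cx,v[2]); ph0=np.arctan2(v[2],v@-cx)
print("tip",tip.round(4),"r",r.round(4),"phi of tip",ph0.round(3), "tip alt (undelta)",(p+M@tip_in_tool(-.134)).round(4))
r=min(max(r,.112),.13)
for ph,pt in [(.3,.4),(.55,.32),(.8,.25),(1.05,.2),(1.3,.15),(1.5,.12),(1.7,.1)]:
    Ra=R.from_rotvec((.466-pt)*cy).as_matrix()@M
    T=HG-cx*r*np.cos(ph)+ez*r*np.sin(ph)+cy*(v@cy)
    h=ctrl.move_l(T-Ra@tv,rot=quat(Ra),speed=.12,contact_N=25)
    print(ph,h,np.round(ctrl.current_ft_force(),1),np.round(ctrl.current_torque(),2))
    if h: break
s=optics.snapshot("top"); b=optics.snapshot("side"); print(ctrl.current_time(),ctrl.current_width())
im=np.hstack([cv2.resize(s["frame"][120:280,330:490],(400,400)),cv2.resize(b["frame"][130:290,220:380],(400,400))]); cv2.imwrite("pics/open.png",im[:,:,::-1])
E
```

```text
tip [ 0.595  -0.1035  0.1161] r 0.1166 phi of tip 0.147 tip alt (undelta) [ 0.5957 -0.0818  0.1523]
0.3 False [ 0.1  0.6 -1.9] [ 0.55 -0.07  0.06]
0.55 False [ 0.1 -1.  -1. ] [ 0.37 -0.    0.  ]
0.8 False [-0.8  1.1 -1.5] [ 0.34 -0.06 -0.04]
1.05 False [ 0.4  0.4 -1.5] [0.29 0.01 0.04]
1.3 False [-0.4  0.2 -1.4] [0.25 0.05 0.01]
1.5 False [-0.1  0.1 -0.9] [ 0.18  0.02 -0.01]
1.7 False [ 0.3  1.3 -0.9] [0.17 0.05 0.02]
20.575 0.02257748538155012
```

View pics/open.png

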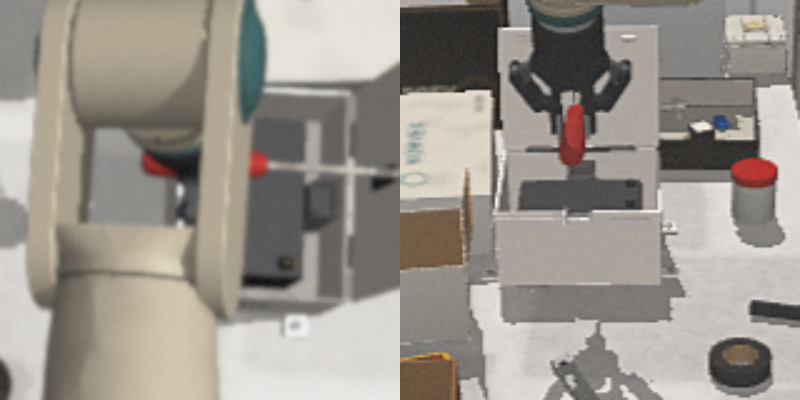

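The left crop shows the inside of the case with the tip reaching the hinge line. The right crop (side view) shows the cover standing upright behind the battery. Next I'll withdraw, lay the driver at its old spot, and measure the bar and seat.

Run:
```python
from h import *
D=json.load(open("drv.json")); M0=np.array(D["M0"]); d=np.array(D["d"]+[0]); ax=np.cross(d,ez)
p=np.array(ctrl.current_position()); ctrl.move_l(p-cx*.07+ez*.03,speed=.2)
Ml=R.from_rotvec(-.134*ax).as_matrix()@M0; tv=tip_in_tool(.134)
t=np.array([.479,.084,.003])-Ml@tv
ctrl.goto(t+ez*.06,quat(Ml)); h=ctrl.move_l(t-ez*.004,speed=.08,contact_N=4); print(h,ctrl.current_position(),t)
ctrl.sleep(.2); grip(.05); p=np.array(ctrl.current_position()); ctrl.move_l(p+ez*.12,speed=.25); print("t",ctrl.current_time())
S={"top":optics.snapshot("top"),"side":optics.snapshot("side")}
px={}
for n in("bar","bar_seat","blade_tip","case","cover_hinge","cover_lip","screwdriver"):
  for k,s in S.items():
    r=optics.place_of(s,n)
    if r: px[n,k]=P(r[0],0); print(n,k,px[n,k].round(1),r[0]["confidence"])
  if (n,"top") in px and (n,"side") in px: x,e=tri(S["top"],px[n,"top"],S["side"],px[n,"side"]); print("  3D",x.round(4),np.round(e,4))
T=S["top"]; r=optics.regions_of(T,"bar")[0]; v,u=np.nonzero(r["mask"]); q=np.array([ray_at(T,a,b,.01)[:2] for a,b in zip(u,v)],np.float32)
w=np.linalg.eigh(np.cov(q.T))[1][:,1]; print("bar mask",r["confidence"],len(q),cv2.minAreaRect(q),"mean",q.mean(0),"dir",w,"z",np.median(cloud(T,r["mask"])[:,2]))
rs=optics.regions_of(S["side"],"bar")[0]; v,u=np.nonzero(rs["mask"]); q=np.array([ray_at(S["side"],a,b,.009)[:2] for a,b in zip(u,v)],np.float32); w=np.linalg.eigh(np.cov(q.T))[1][:,1]; print("bar side",rs["confidence"],len(q),"rect",cv2.minAreaRect(q),"dir",w,np.median(cloud(S["side"],rs["mask"])[:,2]))
Q=cloud(T); w=Q[(Q[:,0]>.5)&(Q[:,0]<.69)&(Q[:,1]<-.19)&(Q[:,1]>-.28)&(Q[:,2]>.11)&(Q[:,2]<.3)]
print("cover pts",len(w),w.min(0),w.max(0)); c=np.polyfit(w[:,2],w[:,1],1) if len(w)>20 else None; print(c)
Q=cloud(S["side"]); w=Q[(Q[:,0]>.53)&(Q[:,0]<.67)&(Q[:,1]<-.17)&(Q[:,1]>-.28)&(Q[:,2]>.12)&(Q[:,2]<.24)]; print("side cover",len(w),np.polyfit(w[:,2],w[:,1],1),w[:,2].max())
im=np.hstack([cv2.resize(T["frame"][140:280,350:490],(400,400),interpolation=cv2.INTER_CUBIC),cv2.resize(T["frame"][170:310,220:360],(400,400),interpolation=cv2.INTER_CUBIC)]); cv2.imwrite("pics/open2.png",im[:,:,::-1])
print(ctrl.current_time())
```

```text
True [0.47538379 0.23739502 0.00621875] [0.47622965 0.23777627 0.00588114]
t 24.2167
bar top [304.8 200.7] 0.92
bar_seat top [431.6 200. ] 0.83
bar_seat side [293.5 206.3] 0.87
  3D [ 0.5895 -0.1359  0.0851] [0.0013 0.0013]
blade_tip top [329.9 255.1] 0.6
blade_tip side [335.  269.4] 0.7
  3D [0.4735 0.0858 0.0101] [0.0065 0.0065]
case top [424.8 205.1] 0.64
case side [292.2 230.3] 0.91
  3D [ 0.5949 -0.1365  0.002 ] [0.0023 0.0023]
cover_hinge top [471.3 197.6] 0.95
cover_hinge side [291.2 188.4] 0.95
  3D [ 0.5952 -0.2206  0.1   ] [0.0025 0.0025]
cover_lip top [498.8 183.8] 0.65
cover_lip side [292.5 142.7] 0.87
  3D [ 0.5899 -0.2344  0.2445] [0.0007 0.0007]
screwdriver top [285.1 254.2] 0.52
screwdriver side [335.  294.7] 0.77
  3D [0.4764 0.1903 0.0037] [0.0092 0.0092]
bar mask 0.66 433 ((0.5918413996696472, 0.14539146423339844), (0.022157298400998116, 0.11915616691112518), 22.879581451416016) mean [0.5919588  0.14658822] dir [-0.39015815  0.92074786] z 0.009276599618249183
bar side 0.66 254 rect ((0.5974293351173401, 0.14814423024654388), (0.025823092088103294, 0.1213812604546547), 22.022851943969727) dir [-0.38907434  0.92120636] 0.009227084046301744
cover pts 2687 [ 0.50011048 -0.24404418  0.11002784] [ 0.685443   -0.21561595  0.25500728]
[-0.11957468 -0.20568254]
side cover 1759 [-0.12317717 -0.20589604] 0.23993853436026555
25.1167
```

View pics/open2.png

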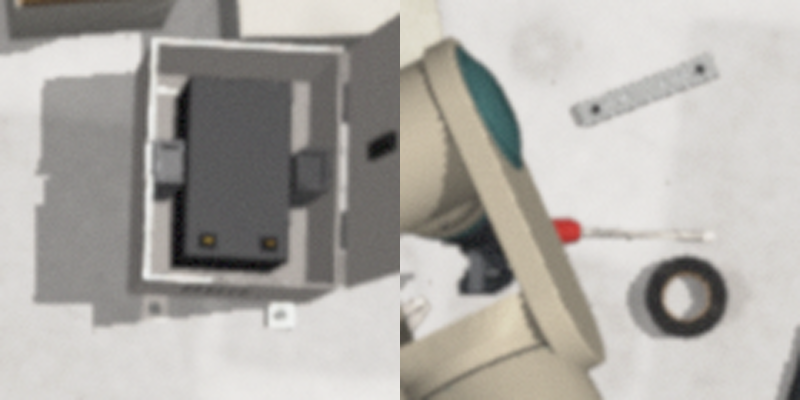

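The left crop shows the open case: forks at about (409,199) and (458,199.5) full-frame, and the cover leaning back at about 1.69 rad. The right crop shows the driver lying in its old place with the bar untouched. Next I'll grasp the bar and hover over the seat.

Run:
```python
from h import *
c=np.array([.5935,.1465]); bd=np.array([.3895,-.921])
M=best([c[0],c[1],.08],[bd[1],-bd[0]]); q=quat(M)
grip(.045,40); ctrl.goto([c[0],c[1],.06],q); h=ctrl.move_l([c[0],c[1],.0025],speed=.1,contact_N=6); print("contact",h,ctrl.current_position())
grip(0,60); zc=ctrl.current_position()[2]; print("w",ctrl.current_width(),ctrl.current_position())
ctrl.move_l([c[0],c[1],.16],speed=.3)
rz=np.arctan2(cx[1],cx[0])-np.arctan2(bd[1],bd[0]); print("rz",rz)
Mp=R.from_rotvec(rz*ez).as_matrix()@M
seat=np.array([.5945,-.1405]); json.dump(dict(zc=float(zc),Mp=Mp.tolist()),open("bar.json","w"))
ctrl.goto([seat[0],seat[1],.16],quat(Mp)); ctrl.move_l([seat[0],seat[1],.112+zc],speed=.15)
print("pos",ctrl.current_position(),"w",ctrl.current_width(),ctrl.current_time())
a=optics.snapshot("top");b=optics.snapshot("side")
for s in(a,b):
  r=optics.regions_of(s,"bar"); 
  for d in r[:2]: m=d["mask"]; Q=cloud(s,m); print(d["confidence"],m.sum(),P(d,0),Q.min(0).round(3),Q.max(0).round(3),Q.mean(0).round(4))
im=np.hstack([cv2.resize(a["frame"][150:250,380:480],(400,400),interpolation=cv2.INTER_CUBIC),cv2.resize(b["frame"][150:250,245:345],(400,400),interpolation=cv2.INTER_CUBIC)]); cv2.imwrite("pics/hov.png",im[:,:,::-1])
```

```text
contact False [0.5938543  0.14676526 0.00313879]
w 0.017850314684228027 [0.59426342 0.14664495 0.00376979]
rz -0.42709896631035127
pos [ 0.59458839 -0.13959144  0.11576339] w 0.017710539347440005 29.3417
0.6 138 [415.808 194.784] [ 0.582 -0.199  0.112] [ 0.605 -0.081  0.127] [ 0.5927 -0.1139  0.1206]
0.34 655 [194.688 299.904] [0.282 0.321 0.001] [0.413 0.471 0.019] [0.3527 0.3909 0.0115]
0.52 124 [290.688 199.2  ] [ 0.591 -0.204  0.076] [ 0.608 -0.075  0.129] [ 0.5993 -0.1332  0.1223]
```

View pics/hov.png

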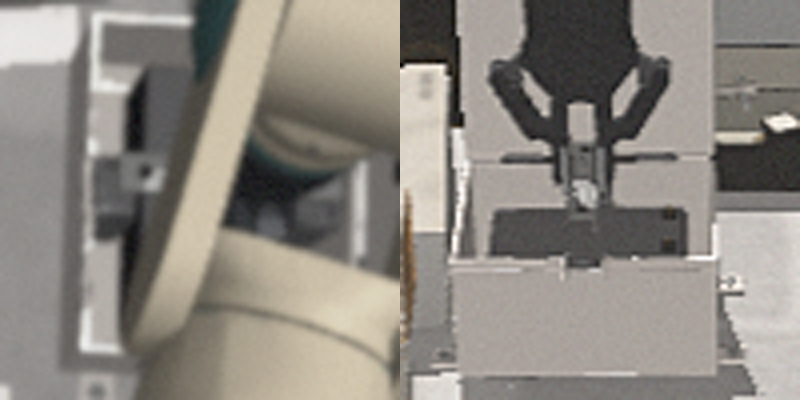

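The left crop (top view) shows the bar's front end at about (415.5,194), above the front fork. The right crop shows the bar held straight, in line with the notch. Lowering with a contact stop.

Run:
```python
from h import *
B=json.load(open("bar.json")); zc=B["zc"]; x0=np.array([.5945,-.1405])
f0=np.array(ctrl.current_ft_force())
for k,dx in enumerate((0,-.0015,.0015,-.003,.003)):
    x=x0+cy[:2]*dx
    if k: ctrl.move_l([x[0],x[1],.093+zc],speed=.05)
    h=ctrl.move_l([x[0],x[1],.0795+zc],speed=.05,contact_N=8)
    z=ctrl.current_position()[2]-zc; print(dx,h,"bar bottom",round(z,4),np.round(np.array(ctrl.current_ft_force())-f0,1),ctrl.current_torque())
    if z<.0835: break
print(ctrl.current_time(),ctrl.current_width())
```

```text
0 True bar bottom 0.08 [-0.5 -0.1  3.6] [ 0.03519115  0.11161999 -0.01494539]
30.15 0.01767489201944906
```

Run:
```python
from h import *
p=np.array(ctrl.current_position()); grip(.04); ctrl.move_l(p+ez*.2,speed=.3)
print("t",ctrl.current_time())
Mp=np.array(json.load(open("bar.json"))["Mp"])
a=HG+cx*.055; ctrl.goto([a[0],a[1],.34],quat(Mp)); grip(0)
s=optics.snapshot("top");b=optics.snapshot("side"); print(ctrl.current_position(),ctrl.current_time())
for q in(s,b):
  r=optics.regions_of(q,"bar")
  for d in r[:1]: Q=cloud(q,d["mask"]); print(d["confidence"],d["mask"].sum(),np.median(Q,0).round(4),np.percentile(Q,[3,97],axis=0).round(3))
im=np.hstack([cv2.resize(s["frame"][150:250,380:480],(400,400),interpolation=cv2.INTER_CUBIC),cv2.resize(b["frame"][130:250,235:355],(400,400),interpolation=cv2.INTER_CUBIC)]); cv2.imwrite("pics/seat.png",im[:,:,::-1])
```

```text
t 31.3083
[ 0.58996453 -0.27352215  0.34006035] 32.5083
0.69 514 [ 0.5922 -0.1414  0.0891] [[ 0.583 -0.196  0.082]
 [ 0.603 -0.085  0.094]]
0.49 139 [ 0.5978 -0.1342  0.0897] [[ 0.589 -0.197  0.085]
 [ 0.607 -0.084  0.094]]
```

View pics/seat.png

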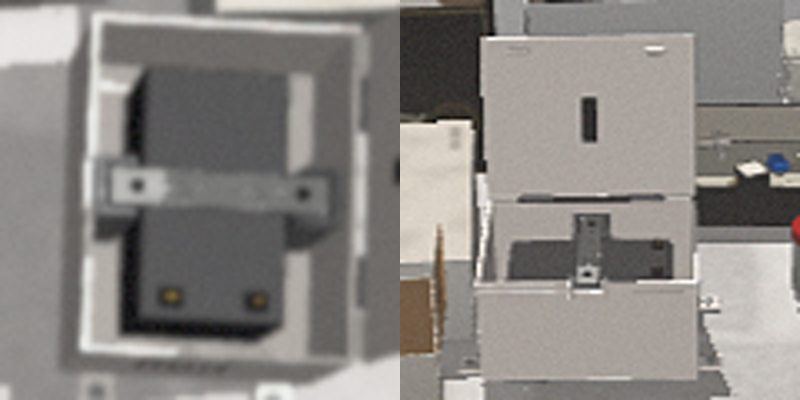

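Both crops show the bar flat in both forks. In the top crop it runs from (408,196) to (461,198) full-frame, with its top at 0.089–0.090 m. Next I'll close the cover.

Run:
```python
from h import *
p=np.array(ctrl.current_position()); lat=0
def T(ph,r,back=.011): 
    n=cx*np.sin(ph)+ez*np.cos(ph); return HG-cx*r*np.cos(ph)+ez*r*np.sin(ph)+n*.004+cx*back
ctrl.move_l([p[0],p[1],.208],speed=.2,contact_N=10)
for ph,r in [(1.75,.11),(1.5,.11),(1.25,.112),(1.,.115),(.75,.12),(.5,.125),(.3,.13),(.15,.14),(.06,.142)]:
    h=ctrl.move_l(T(ph,r),speed=.13,contact_N=22); print(ph,h,np.round(ctrl.current_ft_force(),1))
    if h: break
if not h:
    t=T(0,.142); t[2]=.1005; h=ctrl.move_l(t,speed=.03,contact_N=30); print("press",h,ctrl.current_position(),np.round(ctrl.current_ft_force(),1))
    print(ctrl.current_time())
```

```text
1.75 False [-0.1  0.1 -0.1]
1.5 False [ 0.4  0.2 -0.3]
1.25 False [ 0.4  0.9 -0.5]
1.0 False [ 0.1 -0.9  0.9]
0.75 False [0.  0.7 0.6]
0.5 False [ 0.2 -0.8 -0.6]
0.3 False [-0.6  0.2  0. ]
0.15 False [-0.4 -0.5  0.2]
0.06 False [ 0.7  0.  -0.3]
press False [ 0.59568447 -0.08824816  0.10332385] [-5.   0.3 11.8]
37.0333
```

Run:
```python
from h import *
p=np.array(ctrl.current_position()); 
h=ctrl.move_l([p[0],p[1],.096],speed=.02,contact_N=18); print(h,ctrl.current_position(),np.round(ctrl.current_ft_force(),1))
ctrl.sleep(.2); ctrl.move_l([p[0],p[1],.2],speed=.25)
ctrl.goto([.45,-.02,.3],quat(frame(cy)))
print(prof(4)[0]); s=optics.snapshot("top");b=optics.snapshot("side"); Q=cloud(s)
for y in np.arange(-.21,-.06,.02):
  w=Q[(Q[:,0]>.53)&(Q[:,0]<.675)&(abs(Q[:,1]-y)<.006)&(Q[:,2]>.09)]; print(round(y,3),len(w),np.median(w[:,2]).round(4) if len(w) else "",end="; ")
print(ctrl.current_time()); save(b,"side_end")
im=np.hstack([cv2.resize(s["frame"][140:340,130:330],(400,400)),cv2.resize(b["frame"][170:270,240:340],(400,400),interpolation=cv2.INTER_CUBIC)]); cv2.imwrite("pics/end.png",im[:,:,::-1])
```

```text
True [ 0.59591341 -0.0883203   0.10343941] [-2.8  0.6  8. ]
cover slope -0.0015 shank slope nan top at wall nan
-0.21 189 0.1029; -0.19 188 0.1038; -0.17 202 0.1037; -0.15 197 0.1038; -0.13 191 0.1036; -0.11 197 0.1041; -0.09 190 0.1039; -0.07 161 0.1023; 39.125
```

View pics/end.png

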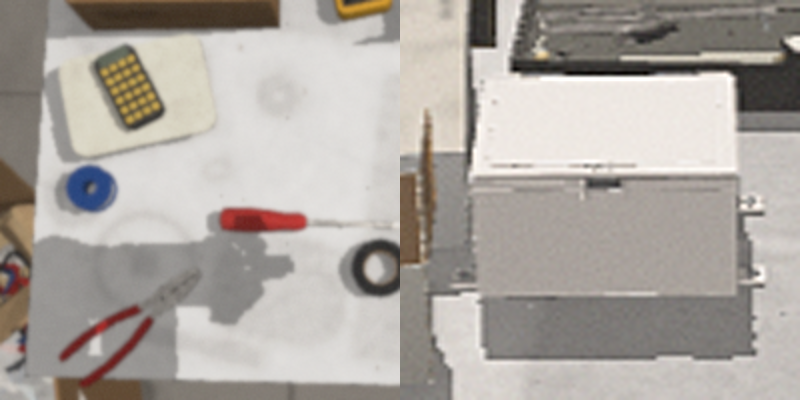

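The cover is level (slope about 0, top at 0.1038 m, as at the start). The driver is lying on the counter, and the tape, reel and cutters are in place. Handing in.

```bash
python3 -c "
from workcell import job
print(job.close_job())"
```

```text
the job is handed in; nothing more can be done
None
```

The job is handed in at about 39 s of the 64 s allowed: I levered the cover up (second try), swung it open, laid the screwdriver back on the counter, seated the bar in both forks and pressed the cover shut. The top camera shows the cover level at its starting height, and I never touched the tape, reel, jar or cutters.

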